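# Start the bench scale's calibration

## Task

Get the bench scale ready for its calibration weight: with the pan empty, press the blue zero key and let it come up, then press the yellow calibrate key, keep it down for a good three seconds, and let go. Press gently with the fingertips, do not touch the steel pan, and leave the other keys, the weights, the engine parts and everything else on the bench alone.

Things in the scene. Friction and masses are not known exactly. Their poses are not given: they have to be found in the camera images.
- scale: white bench scale, cannot shift, 280 mm deep (x), 250 mm wide (y). Origin on the bench under its middle; its -x side is the front. The key panel slopes up 8 degrees from its front edge, 45 mm high. Four keys in a row at x = -113 mm, y = +75, +25, -25, -75 mm: red always at +75, the other three change places between starts. A blank display lies between keys and pan
- pan: stainless weighing pan on the rear of the scale, 180 x 240 mm, top 87 mm above the bench; its front edge is about 80 mm behind the middle of the key row. Origin under the pan's centre, 73 mm above the bench. Must not be touched
- key_power_top (a point): middle of the top face of the red power key when the key is up, about 57 mm above the bench (it sinks with the key). Key 24 mm (scale x) by 28 mm (scale y), 8.5 mm proud of the panel, sprung; axes as the scale's, z up, the key's face leans 8 degrees towards the front
- key_power (a joint): travel of the red power key: 0 up, 0.006 m fully down (into the panel). Same spring; must stay up
- key_zero_top (a point): middle of the top face of the blue zero key when the key is up, about 57 mm above the bench (it sinks with the key). Key 24 mm (scale x) by 28 mm (scale y), 8.5 mm proud of the panel, sprung; axes as the scale's, z up, the key's face leans 8 degrees towards the front
- key_zero (a joint): travel of the blue zero key: 0 up, 0.006 m fully down (into the panel). About 0.5 N starts it, 5.5 N takes it fully down, it registers from 3 mm and springs back up when let go; more than 25 N damages it
- key_unit_top (a point): middle of the top face of the green units key when the key is up, about 57 mm above the bench (it sinks with the key). Key 24 mm (scale x) by 28 mm (scale y), 8.5 mm proud of the panel, sprung; axes as the scale's, z up, the key's face leans 8 degrees towards the front
- key_unit (a joint): travel of the green units key: 0 up, 0.006 m fully down (into the panel). Same spring; must stay up
- key_cal_top (a point): middle of the top face of the yellow calibrate key when the key is up, about 57 mm above the bench (it sinks with the key). Key 24 mm (scale x) by 28 mm (scale y), 8.5 mm proud of the panel, sprung; axes as the scale's, z up, the key's face leans 8 degrees towards the front
- key_cal (a joint): travel of the yellow calibrate key: 0 up, 0.006 m fully down (into the panel). About 0.5 N starts it, 5.5 N takes it fully down, it registers from 3 mm and springs back up when let go; more than 25 N damages it
- weight_1kg: bright steel 1 kg calibration weight with a knob, 50 mm across, 80 mm tall. Origin at the centre of its underside. Leave alone
- weight_500g: bright steel 500 g calibration weight with a knob, 40 mm across, 62 mm tall. Origin at the centre of its underside. Leave alone
- piston_a: aluminium engine piston standing crown up, 85 mm across, 60 mm tall. Origin at the centre of its underside. Leave alone
- piston_b: a second piston, same size. Origin at the centre of its underside. Leave alone
- con_rod: dark steel connecting rod lying flat, 190 mm long, 66 mm wide at its big end, 22 mm thick. Origin at the centre of its underside; big end towards -x. Leave alone
- spray_can: aerosol can with a red label, 66 mm across, 190 mm tall. Origin at the centre of its underside. Leave alone
- socket: steel wrench socket standing on end, 32 mm across, 50 mm tall, in front of the scale's keys. Origin at the centre of its underside. Leave alone

How it is judged:
By the outcome, as a careful person would: the job done as asked, in the order asked, and still so for the second after the job is handed in, with the robot touching nothing.
It also fails if it takes over 48 s, if anything falls off the work surface, if the arm or the gripper's body presses on something with over 40 N, if the wrist force passes 120 N, or if a joint passes its speed limit or range.

## Robot

A 6-joint arm with a two-finger parallel gripper is mounted at the origin on the work surface. World frame = base frame: x ahead of the robot, y to its left, z up, the work surface at z = 0. Lengths are in m, angles in rad, forces in N, time in s.
With the tool pointing down it reaches from about 0.275 to 0.825 m from the base axis. Payload 4.9 kg.
Tool frame: the origin (TCP) lies at the very end of the fingers, on their centre line; the grasp point (between the pads) lies 19 mm behind it; z points along the fingers, y is the direction in which the jaws open and shut (so a half turn about z gives the same grasp; the last joint's range is limited). The gripper opens to 85 mm and grips with 20 to 120 N. Pads are 22 mm wide; open, the fingers measure 114 mm over their backs; the gripper's body (76 mm by 85 mm) begins 54 mm behind the grasp point. The pads swing forward as they close: fully open they stand 13 mm farther back than shut.
Start: joints at [-1.44, 0.326, -0.193, 1.052, 0, 1.437], TCP at [0.144, -0.531, 0.231] pointing down, gripper open.
Joint ranges: [-2.65, 2.65], [-0.97, 1.79], [-1.3, 1.35], [-1.93, 2.1], [-1.47, 1.37], [-3.14, 3.14]. Speed limits (rad/s): [2.57, 2.57, 3.14, 3.14, 3.14, 3.14].

## Interface

Orientations are given as a unit quaternion [w, x, y, z].
In Python, from workcell import get_state, read_camera, hand_in, outline_of gives the robot as it stands.
- The arm moves only by the tool jog_arm, never from a script. Its argument "commands" is one flat list of numbers, 6 for each row, row after row: the shift along the world's x, y, z in mm, then the turn, a rotation vector about the world's x, y, z in rad. A call has 1 to 8 rows; each row shifts and turns the commanded pose from where the row before left it; what a row does not reach is not made up. A row lasts 1/10 s, in which the tool goes at most 50 mm and 8.59 degrees, less where a joint would pass 70% of its speed; a pose out of reach is approached as far as the arm can. A call with a gripper value outside its range is refused whole. "fingers" is the gripper command: -1 is shut, 1 is fully open, values between are in proportion, set as the call begins (left out, the last holds). The fingers move at their own pace and stop on an object; the grip force is fixed at half the most. Time passes only in rows, so rows that do not move let the fingers close. It gives the time, the measured TCP pose, the force and the opening at its end, in the units of the state.
- get_state(): the state, without advancing time (a new reading comes with each control period).
- read_camera(name): name is "scene" or "top"; returns a dict with "color" (384x512x3 uint8, blue, green, red), "K" (3x3 intrinsics, pixels), "k1" (the pictures are not rectified: a ray, as slopes to the right and down, at radius r is drawn at 1 + k1 r^2 times it, then the intrinsics apply), "R" (3x3) and "t" (3): a world point X has camera coordinates R X + t. Camera axes: x right, y down, z forward; pixel columns grow to the right and rows downward; lengths in m; the calibration is good to about 2 mm. A picture is of the moment at which its call begins. There is no depth.
- hand_in(): hands the job in, once; it reports no verdict.
Trained networks look in a picture, given as the dict that the camera call returned (one of the last four; its "shot" number tells which), for a name from the list of things; names that differ only in an ending like _2 or _b are one class to them, and where a whole thing is asked for, a point or a joint stands for the part that bears it (a point fixed in the world has none). Each returns a list of dicts, best first, with "p" (0 to 1); they miss things now and then, are a little off and sometimes report something else, mostly with a low value. They report only what shows in the picture. A call takes as long as a camera call.
- outline_of(picture, target): "mask" (384x512 bool, what is visible of it) and "extent" ([left, top, right, bottom] in pixels, round what is visible of it).
The state is a dict: "t": time; "qpos": joint angles; "qvel": joint speeds; "joint_torque": joint torques, N m; "position": TCP position; "tcp_rot": TCP orientation; "ft_force": force on the tool from outside, world axes, zero at the start; "moment": the same for the moment, N m; "gripper_width": finger opening in m.
Only numpy, scipy, OpenCV 4.12 (cv2) and the standard library are available. Lean on these libraries where they do the work, as an engineer would, in place of code of your own. Each camera call takes 0.05 s, during which the arm holds its last target. There are 200 camera calls.

## Working session

There is one attempt and no reset: what is moved stays moved. The work goes in short steps, Python scripts to look and compute and a tool call to move; the robot and the scene stay as the last step left them, time stands still between calls to the robot, and variables do not carry over. Pictures are saved under pics/ and viewed, about 8 in all and at most 12, crops included, and the job is handed in when it is done.

Besides the shell and the picture viewer there is one more tool, called after "Emit:" as name(argument=value, ...) on one line, values as JSON. jog_arm: Moves the arm, as the interface text tells. Its arguments: {"type":"object","properties":{"commands":{"type":"array"},"fingers":{"type":"number"}},"required":["commands"]}

```bash
mkdir -p pics
cat > h.py <<'E'
import numpy as np, cv2
from workcell import get_state, read_camera, hand_in, outline_of
def ray(p,u,v):
    K=p["K"];x=(u-K[0][2])/K[0][0];y=(v-K[1][2])/K[1][1]
    rd=np.hypot(x,y);r=rd
    for _ in range(30): r=rd/(1+p["k1"]*r*r)
    s=r/rd if rd else 1
    R=np.array(p["R"]);return -R.T@np.array(p["t"]),R.T@np.array([x*s,y*s,1])
def onz(p,u,v,z):
    c,d=ray(p,u,v);return c+d*(z-c[2])/d[2]
def proj(p,X):
    c=np.array(p["R"])@X+p["t"];x,y=c[:2]/c[2];f=1+p["k1"]*(x*x+y*y)
    return p["K"][0][0]*x*f+p["K"][0][2],p["K"][1][1]*y*f+p["K"][1][2]
E
python3 - <<'E'
from h import *
for n in("scene","top"):
    p=read_camera(n);cv2.imwrite(f"pics/{n}0.png",cv2.resize(p["color"],(800,600)))
    print(n,-np.array(p["R"]).T@p["t"])
    for k in("key_power","key_zero","key_unit","key_cal","socket","weight_1kg","weight_500g","spray_can","scale","pan","con_rod","piston_a"):
        for d in outline_of(p,k)[:2]:
            v,u=np.nonzero(d["mask"]); 
            if len(u)==0: continue
            z=.057 if 'key' in k else .087 if k=='pan' else .03
            print(k,round(d["p"],2),len(u),np.round([u.mean(),v.mean()],1),d["extent"],np.round(onz(p,u.mean(),v.mean(),z),3))
s=get_state();print(s["t"],s["position"],s["tcp_rot"],s["ft_force"],s["gripper_width"])
E
```

```text
scene [ 1.00672722 -0.59804395  1.26987897]
key_zero 0.59 390 [159.9 312. ] [144.7, 293.1, 178.8, 333.0] [ 0.542 -0.519  0.057]
key_unit 0.41 5082 [270.4 209.4] [217.3, 168.6, 322.2, 256.9] [ 0.608 -0.021  0.057]
key_cal 0.61 29 [230. 207.] [228.5, 203.9, 238.3, 212.4] [ 0.486 -0.096  0.057]
key_cal 0.22 47 [244.4 186.7] [237.1, 179.5, 249.7, 189.5] [0.475 0.002 0.057]
weight_1kg 0.5 251 [236.3 254.7] [230.9, 247.2, 245.0, 261.5] [ 0.607 -0.219  0.03 ]
scale 0.63 5003 [270.9 210. ] [215.0, 171.7, 319.8, 255.5] [ 0.602 -0.009  0.03 ]
pan 0.66 3211 [281.7 210.9] [245.2, 174.4, 320.6, 250.5] [ 0.653 -0.018  0.087]
con_rod 0.62 523 [160.6 311.1] [146.0, 291.7, 184.4, 340.1] [ 0.531 -0.514  0.03 ]
piston_a 0.88 429 [304.8 101.3] [293.7, 87.2, 316.3, 113.1] [0.408 0.523 0.03 ]
piston_a 0.74 497 [276.6 160.6] [263.7, 147.8, 286.9, 178.0] [0.492 0.185 0.03 ]
top [0.35125729 0.0130827  1.24612993]
key_zero 0.48 67 [260.  215.4] [252.1, 215.7, 263.8, 221.2] [0.475 0.004 0.057]
key_unit 0.55 834 [ 92.6 241.9] [72.9, 227.5, 112.5, 259.6] [0.407 0.516 0.057]
key_unit 0.51 64 [276.  213.7] [271.3,
[... 808 characters left out ...]
 175.6] [220.6, 125.1, 307.9, 226.1] [ 0.606 -0.012  0.03 ]
scale 0.27 46 [255.7 246.5] [250.9, 243.6, 261.2, 255.2] [0.382 0.019 0.03 ]
pan 0.76 4466 [262.4 159. ] [223.1, 125.0, 304.8, 191.1] [ 0.646 -0.008  0.087]
pan 0.6 37 [256.7 246.2] [254.0, 242.9, 262.8, 253.6] [0.381 0.016 0.087]
con_rod 0.77 496 [421.5 192.5] [407.4, 164.3, 435.7, 222.3] [ 0.539 -0.509  0.03 ]
piston_a 0.57 780 [ 92.6 241.9] [76.5, 228.8, 113.6, 257.8] [0.408 0.527 0.03 ]
piston_a 0.56 647 [201.8 211.9] [189.5, 199.5, 219.5, 226.4] [0.494 0.187 0.03 ]
1.3 [ 0.14396034 -0.53083702  0.23126485] [-1.84583209e-05  9.91245633e-01  1.32030659e-01 -8.63415301e-06] [-0.42592566 -0.37075074 -0.15469609] 0.08540279131466283
```

View pics/top0.png

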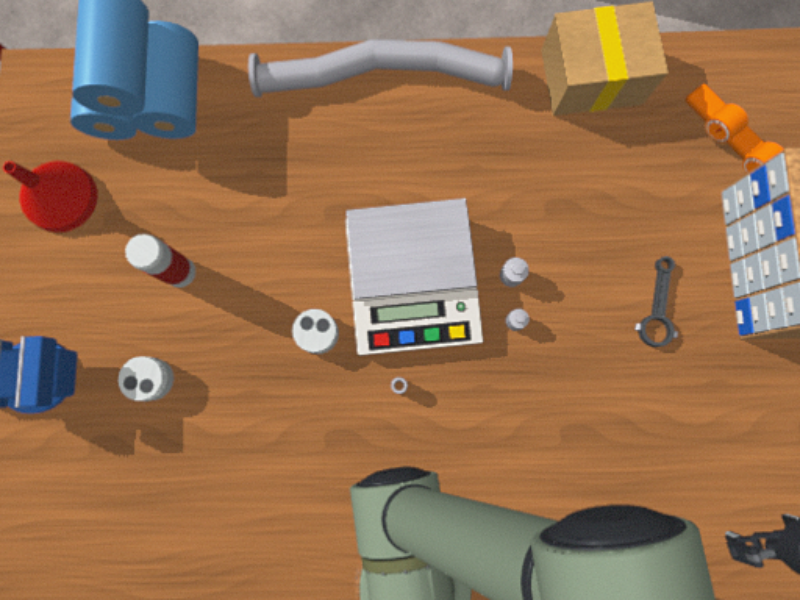

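View pics/scene0.png

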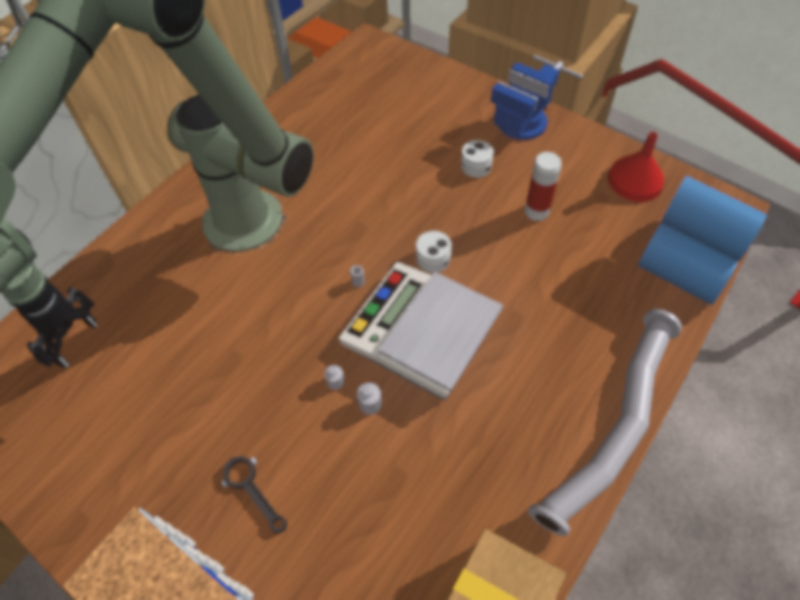

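The pan is empty. In the top view (800x600), the keys run left to right red (381,340), blue (407,337), green (432,335), yellow (457,331). The socket is at (399,385). Both cameras put blue at about (0.475, 0.003) and yellow at about (0.485, -0.096), so the scale's yaw is about 0.09 rad. Next I'll shut the fingers and approach blue.

Emit:
jog_arm(commands=[21,33,-4,0,0,-0.022,21,33,-4,0,0,-0.022,21,33,-4,0,0,-0.022,21,33,-4,0,0,-0.022,21,33,-4,0,0,-0.022,21,33,-4,0,0,-0.022,21,33,-4,0,0,-0.022,21,33,-4,0,0,-0.022], fingers=-1)

```text
t: 2.1
position: [0.3126, -0.2656, 0.1994]
tcp_rot: [0.0, 0.999, 0.044, 0.0]
ft_force: [0.7, -0.9, 0.3]
gripper_width: -0.0
```

Emit:
jog_arm(commands=[21,33,-4,0.0016,-0.0174,0,21,33,-4,0.0016,-0.0174,0,21,33,-4,0.0016,-0.0174,0,21,33,-4,0.0016,-0.0174,0,21,33,-4,0.0016,-0.0174,0,21,33,-4,0.0016,-0.0174,0,21,33,-4,0.0016,-0.0174,0,0,0,0,0.0016,-0.0174,0])

```text
t: 2.9
position: [0.4607, -0.0325, 0.1713]
tcp_rot: [-0.004, 0.996, 0.047, 0.071]
ft_force: [0.1, 0.2, -0.4]
gripper_width: -0.0001
```

Emit:
jog_arm(commands=[7,18,-20,0,0,0,7,17,-20,0,0,0,0,0,-30,0,0,0,0,0,-15,0,0,0,0,0,0,0,0,0])

```text
t: 3.4
position: [0.4707, -0.001, 0.0844]
tcp_rot: [-0.004, 0.997, 0.044, 0.068]
ft_force: [-0.4, -0.1, -0.2]
gripper_width: -0.0001
```

Run:
```python
from h import *
def keys(img,box):
    h=cv2.cvtColor(img,cv2.COLOR_BGR2HSV);m=np.zeros(h.shape[:2],bool);x0,y0,x1,y1=box;m[y0:y1,x0:x1]=1
    for n,(a,b) in dict(red=(-8,8),blue=(100,125),green=(45,85),yellow=(22,35)).items():
        H=h[...,0].astype(int);H=np.where(H>170,H-180,H)
        k=m&(H>=a)&(H<=b)&(h[...,1]>140)&(h[...,2]>70)
        c,l,s,ce=cv2.connectedComponentsWithStats(k.astype(np.uint8))
        if c>1:
            i=1+s[1:,4].argmax();yield n,ce[i],s[i,4]
P={}
for n,box in(("scene",(215,165,265,215)),("top",(232,203,302,224))):
    # first pictures (unoccluded), back at native scale
    p=read_camera(n);P[n]=p
    img=cv2.resize(cv2.imread(f"pics/{n}0.png"),(512,384),interpolation=cv2.INTER_AREA)
    for k,c,a in keys(img,box): print(n,k,np.round(c,1),a,np.round(onz(p,*c,.0565),4))
    q=proj(p,get_state()["position"]);print("tcp px",np.round(q,1))
s=get_state();print(s["position"],s["tcp_rot"],s["ft_force"])
a=P["scene"]["color"][140:250,190:310];b=P["top"]["color"][150:260,210:330]
cv2.imwrite("pics/c1.png",cv2.resize(np.hstack([a,b]),(800,367),interpolation=cv2.INTER_CUBIC))
```

```text
scene red [252.4 177.7] 46 [0.4753 0.0512 0.0565]
scene blue [245.3 187.1] 39 [0.4789 0.0026 0.0565]
scene yellow [230.  207.3] 48 [ 0.4864 -0.0967  0.0565]
tcp px [242.7 182.4]
top red [243.7 217.1] 90 [0.4713 0.054  0.0565]
top blue [259.8 215.2] 92 [0.4759 0.0045 0.0565]
top green [275.9 213.6] 74 [ 0.4798 -0.0454  0.0565]
top yellow [292.1 212. ] 94 [ 0.4836 -0.0953  0.0565]
tcp px [261.8 215.1]
[ 0.47288157 -0.00139568  0.08659658] [-0.00323116  0.99660117  0.04389295  0.06963529] [ 0.39105906 -0.57196193  0.39322403]
```

View pics/c1.png

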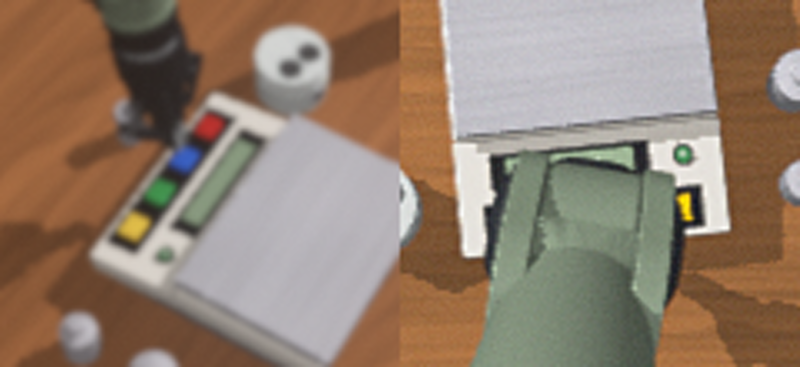

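The fingertips hover just in front of and above the blue key, at scene crop (180,148), with blue at (185,158). The averaged blue key position is (0.477, 0.0035), so I'll shift +4,+4 and descend while watching the force.

Emit:
jog_arm(commands=[4,4.5,-10,0,0,0,0,0,-10,0,0,0,0,0,-6,0,0,0,0,0,-2,0,0,0,0,0,0,0,0,0,0,0,0,0,0,0])

```text
t: 4.1
position: [0.477, 0.0036, 0.0583]
tcp_rot: [-0.003, 0.997, 0.044, 0.07]
ft_force: [-0.1, 0.2, 0.1]
gripper_width: 0.0
```

Emit:
jog_arm(commands=[0.2,0,-1.5,0,0,0,0.2,0,-1.5,0,0,0,0,0,0,0,0,0,0,0,0,0,0,0])

```text
t: 4.5
position: [0.4777, 0.0036, 0.0555]
tcp_rot: [-0.003, 0.997, 0.044, 0.07]
ft_force: [0.0, 0.2, 1.5]
gripper_width: 0.0004
```

Emit:
jog_arm(commands=[0.2,0,-1.5,0,0,0,0.3,0,-2,0,0,0,0,0,0,0,0,0,0,0,0,0,0,0])

```text
t: 4.9
position: [0.4782, 0.0036, 0.052]
tcp_rot: [-0.003, 0.997, 0.044, 0.07]
ft_force: [0.7, 0.3, 5.7]
gripper_width: -0.0001
```

Run:
```python
from h import *
p=read_camera("scene");s=get_state();print(s["position"],s["ft_force"],s["moment"])
cv2.imwrite("pics/c2.png",cv2.resize(p["color"][150:230,200:300],(800,600),interpolation=cv2.INTER_CUBIC))
```

```text
[0.47825701 0.00362771 0.0520092 ] [-0.79742662 -0.21678742  4.61234733] [-0.03343062  0.09528538  0.02193156]
```

View pics/c2.png

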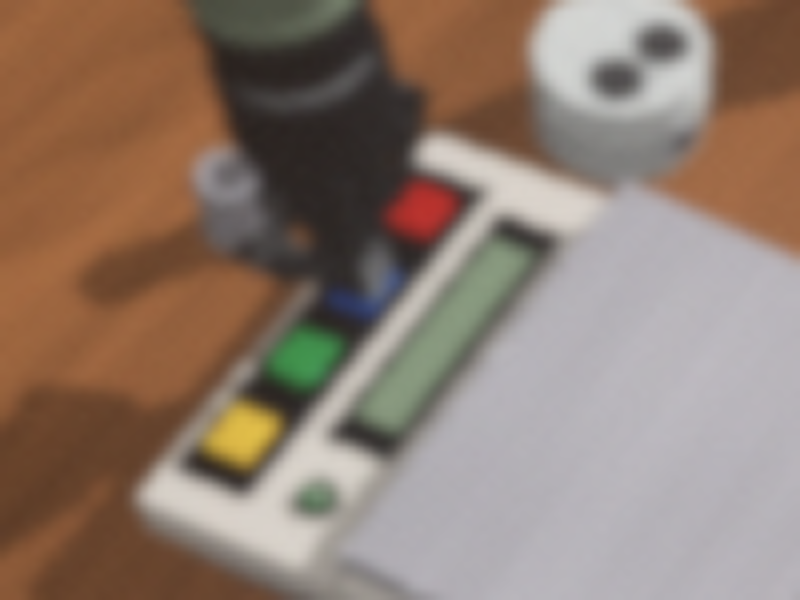

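The fingertips are on the blue key (crop (365,285)). The force is about 5 N and travel about 4.5 mm, so it has registered. Now I'll release it, move to yellow and descend.

Emit:
jog_arm(commands=[-0.5,0,0,0,0,0,-0.4,0,10,0,0,0,0,0,20,0,0,0,0,0,0,0,0,0,2,-25,0,0,0,0,2,-25,0,0,0,0,2,-25,0,0,0,0,2,-24.5,0,0,0,0])

```text
t: 5.75
position: [0.4843, -0.0965, 0.0813]
tcp_rot: [-0.003, 0.997, 0.044, 0.069]
ft_force: [-0.3, 0.0, -0.5]
gripper_width: 0.0
```

Emit:
jog_arm(commands=[0,0,0,0,0,0,0,0,-10,0,0,0,0,0,-10,0,0,0,0,0,-4,0,0,0,0,0,0,0,0,0,0,0,0,0,0,0])

```text
t: 6.35
position: [0.4845, -0.0951, 0.0574]
tcp_rot: [-0.004, 0.997, 0.045, 0.069]
ft_force: [-0.6, 1.3, -0.2]
gripper_width: -0.0002
```

Run:
```python
from h import *
p=read_camera("scene");s=get_state();print(s["position"],s["ft_force"])
cv2.imwrite("pics/c3.png",cv2.resize(p["color"][150:230,200:300],(800,600),interpolation=cv2.INTER_CUBIC))
```

```text
[ 0.48490201 -0.09539476  0.05771601] [ 0.16771071 -1.12057413  0.08863133]
```

View pics/c3.png

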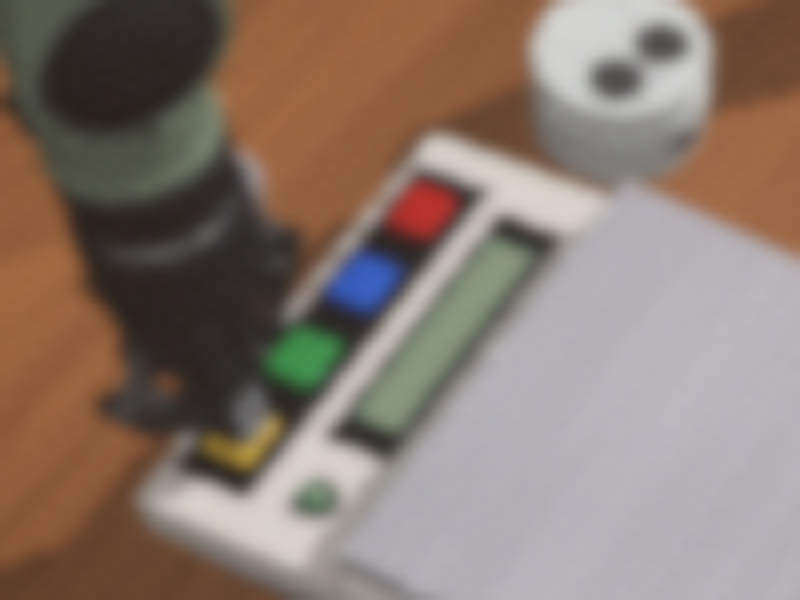

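The blue key is up again (crop (365,282)). The fingertips are over yellow at (242,430), clear of green. Next I'll press and hold yellow.

Emit:
jog_arm(commands=[0.3,0,-2,0,0,0,0.3,0,-2,0,0,0,0.2,0,-1.7,0,0,0,0,0,0,0,0,0])

```text
t: 6.8
position: [0.4862, -0.0957, 0.0523]
tcp_rot: [-0.004, 0.997, 0.044, 0.07]
ft_force: [-0.7, 1.1, 5.8]
gripper_width: -0.0002
```

Emit:
jog_arm(commands=[0,0,-0.3,0,0,0,0,0,0,0,0,0,0,0,0,0,0,0,0,0,0,0,0,0,0,0,0,0,0,0,0,0,0,0,0,0,0,0,0,0,0,0,0,0,0,0,0,0])

```text
t: 7.6
position: [0.4862, -0.0957, 0.0521]
tcp_rot: [-0.004, 0.997, 0.044, 0.07]
ft_force: [-0.2, 2.5, 5.2]
gripper_width: 0.0004
```

Emit:
jog_arm(commands=[0,0,0,0,0,0,0,0,0,0,0,0,0,0,0,0,0,0,0,0,0,0,0,0,0,0,0,0,0,0,0,0,0,0,0,0,0,0,0,0,0,0,0,0,0,0,0,0])

```text
t: 8.4
position: [0.4862, -0.0957, 0.0521]
tcp_rot: [-0.003, 0.997, 0.044, 0.07]
ft_force: [-0.2, 2.6, 5.0]
gripper_width: 0.0001
```

Emit:
jog_arm(commands=[0,0,0,0,0,0,0,0,0,0,0,0,0,0,0,0,0,0,0,0,0,0,0,0,0,0,0,0,0,0,0,0,0,0,0,0,0,0,0,0,0,0,0,0,0,0,0,0])

```text
t: 9.2
position: [0.4862, -0.0957, 0.0521]
tcp_rot: [-0.004, 0.997, 0.044, 0.07]
ft_force: [-0.4, 2.6, 4.8]
gripper_width: -0.0004
```

Emit:
jog_arm(commands=[0,0,0,0,0,0,0,0,0,0,0,0,0,0,0,0,0,0,0,0,0,0,0,0,0,0,0,0,0,0,0,0,0,0,0,0,0,0,0,0,0,0,0,0,0,0,0,0])

```text
t: 10.0
position: [0.4862, -0.0957, 0.0521]
tcp_rot: [-0.004, 0.997, 0.044, 0.07]
ft_force: [-0.3, 2.9, 5.7]
gripper_width: -0.0002
```

Emit:
jog_arm(commands=[0,0,0,0,0,0,0,0,0,0,0,0,0,0,0,0,0,0,0,0,0,0,0,0,0,0,0,0,0,0,0,0,0,0,0,0])

```text
t: 10.6
position: [0.4862, -0.0957, 0.0521]
tcp_rot: [-0.004, 0.997, 0.044, 0.07]
ft_force: [0.3, 2.5, 5.0]
gripper_width: 0.0006
```

Emit:
jog_arm(commands=[-0.8,0,6,0,0,0,0,0,20,0,0,0,-5,0,40,0,0,0,-10,0,40,0,0,0,-10,0,20,0,0,0,0,0,0,0,0,0,0,0,0,0,0,0])

```text
t: 11.3
position: [0.4599, -0.0962, 0.1779]
tcp_rot: [-0.003, 0.997, 0.044, 0.07]
ft_force: [-0.5, 0.3, -0.2]
gripper_width: 0.0002
```

Run:
```python
from h import *
p=read_camera("scene");s=get_state();print(s["t"],s["position"],s["ft_force"])
cv2.imwrite("pics/c4.png",cv2.resize(p["color"][120:270,180:380],(800,600),interpolation=cv2.INTER_CUBIC))
```

```text
11.35 [ 0.45949435 -0.09590536  0.17706612] [-0.82522277 -0.46978999  0.29814851]
```

View pics/c4.png

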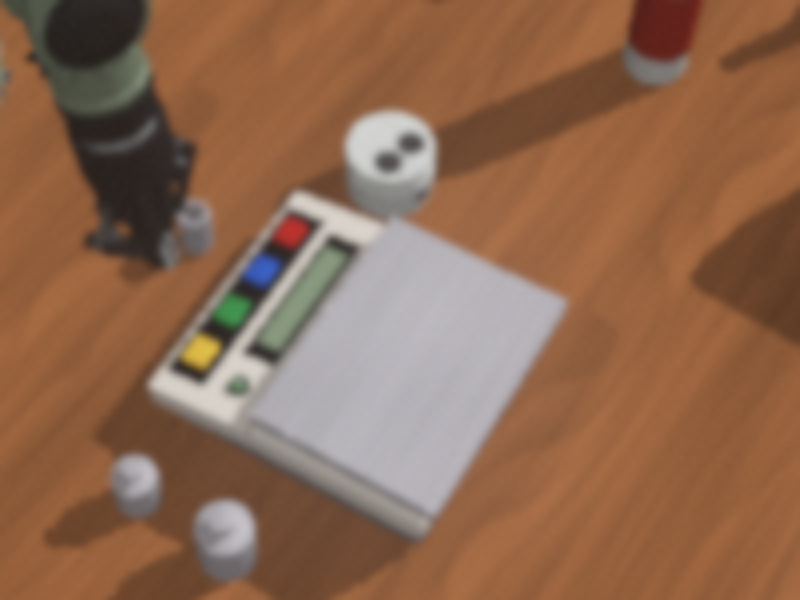

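All four keys are up (red (292,232), blue (263,270), green (233,310), yellow (201,352)). The pan is empty, the arm is clear, and the weights and socket haven't moved.

```bash
python3 -c "
from workcell import hand_in; print(hand_in())"
```

```text
the job is handed in; nothing more can be done
None
```

The scale has had its zero and calibrate presses in the order asked, and the job is handed in; no verdict was reported.

- **Zero key (blue):** with the pan empty, I pressed it to about 4.5 mm of travel at about 5 N. A picture showed it up again before I touched yellow.
- **Calibrate key (yellow):** I held it down for about 3.9 s at about 5 N and then let go. There was a steady sideways force of about 2.5 N during the hold, probably friction.
- **Last checks:** the final scene picture shows all four keys up, the pan empty, and the weights, socket and near piston where they were. The fingertips were about 0.18 m above the bench with no contact force. The job took about 11.4 s of the 48 s allowed.

The key travel was not read directly. I inferred it from the force and the fingertip height, and both put it well past the 3 mm point where a key registers. The trained networks mixed up some of the keys, so I told them apart by colour in the pictures. The two cameras agreed to about 3 mm on where blue and yellow are.

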